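# Hang the vial rack on the slanted bench stand

## Task

Pick up the black vial rack by its handle and hang it on the slanted stand: press the large end of its keyhole over the stud's head, gently, until the rack lies flat on the panel, then slide it down the slope, still flat, until the stud is at the very top of the slot, squarely hung, and let go. The stud can be clamped anywhere along its short cross-slot, so find it by looking or feeling, never press the rack hard against the stand (stay well under 30 N), and leave the other things on the bench where they are.

Things in the scene. Friction and masses are not known exactly. Their poses are not given: they have to be found in the camera images.
- rack: The loose black plastic vial rack, 0.15 to 0.31 kg: plate 137 (x) by 120 (y) by 6 mm, lying handle up at the start. Origin: on the plate's underside below the handle's middle; z out of the upper face, x towards the keyhole end. The plate runs from x = -60 to +77 mm. A row of five fixed vials, radius 9.5 mm, at x = -47.5 mm stands 29 mm above the underside.
- handle (a point): Middle of the rack's handle bar, at rack x = 0, 32 mm above the underside. The bar crosses the plate: 14 mm wide (rack x), 86 mm long (rack y), from 24 to 40 mm above the underside, on two end posts (10 mm wide, at y = +-38 mm).
- keyhole_large (a point): Centre of the large end of the keyhole, on the rack's underside at rack x = 40 mm. The keyhole goes right through the plate; its large end is 19 mm across. From rack x = 44 to 49 mm its sides taper in to a slot 9 mm wide that runs on towards rack +x.
- slot_end (a point): Where the stud's centre is, on the rack's underside (rack x = 62 mm, y = 0), when the rack is fully hung with the stud's neck against the slot's end.
- panel: The fixed stand's flat aluminium panel, 200 by 200 mm, tilted 30 degrees from level, sloping down towards the robot's side (the stand has some yaw). Origin: centre of the upper face, 85 mm above the bench; x up the slope, y across, z out of the face. Rack x must point up the slope: the stud is in the large end with the rack's origin at panel x = +10 mm, fully hung at x = -12 mm.
- stud_line (a point): Middle of the dark cross-slot in the panel's face (panel x = 50 mm, y = 0). The one steel stud stands here but up to 22 mm to either side in panel y (clamped fast, not measured): neck 6 mm in diameter, round flat head 15 mm, underside 8 mm and top 13 mm above the face. A rack resting on the head unhooked is 13 mm off the face. A hung rack stays where it is left.
- jar: Bystander: clear jar 40 mm across, 55 mm tall; origin under its centre.
- vial: Bystander: amber vial 24 mm across, 45 mm tall; origin under its centre.
- beaker: Bystander: white plastic beaker 68 mm across, 85 mm tall; origin under its centre.
- flask: Bystander: white bottle 60 mm across, 130 mm tall; origin under its centre.
- timer: Bystander: flat timer 60 by 60 by 16 mm; origin under its centre.
- tub: Bystander: white tub 64 mm across, 60 mm tall; origin under its centre.
There are look-alikes about, which are no part of the job. Several things have the shape of the rack; the one meant has the colours described above.

How it is judged:
On the way:
1. the rack lies on the panel with the stud's head through the large end of the keyhole (x of rack in the frame of panel between 0.002 and 0.018 m and y of rack in the frame of panel between -0.032 and 0.032 m and z of rack in the frame of panel between -0.005 and 0.006 m), for 0.05 s.
At the end, for the whole second after the job is handed in: The rack is at rest flat on the panel (within 4 mm of its face and 0.08 rad), its x axis within 0.12 rad of up the slope, its origin 7.5 to 18 mm down the slope from the panel's centre (stud within about 4 mm of the slot's end) and within 32 mm of it sideways (x of rack in the frame of panel between -0.018 and -0.0075 m and y of rack in the frame of panel between -0.032 and 0.032 m and z of rack in the frame of panel between -0.005 and 0.004 m and angle between the z axis of rack and the z axis of panel, either way round below 0.08 rad and angle between the x axis of rack and the x axis of panel, either way round below 0.12 rad and linear speed of rack below 0.01 m/s); the robot touches nothing.
It fails at once if the rack is pressed against the stand with more than 30 N (contact force between rack and panel above 30 N).
It fails at once if another thing on the bench is disturbed (moved more than 15 mm) (distance of any of jar, vial, beaker, flask, timer, tub from where it was at the start of the episode above 0.015 m).
It also fails if it takes over 72 s, if anything falls off the work surface, if the arm or the gripper's body presses on something with over 40 N, if the wrist force passes 120 N, or if a joint passes its speed limit or range.

## Robot

A 6-joint arm with a two-finger parallel gripper is mounted at the origin on the work surface. World frame = base frame: x ahead of the robot, y to its left, z up, the work surface at z = 0. Lengths are in m, angles in rad, forces in N, time in s.
With the tool pointing down it reaches from about 0.3 to 0.85 m from the base axis. Payload 5.4 kg.
Tool frame: the origin (TCP) lies midway between the tips of the shut fingers; the grasp point (between the pads) lies hold_point_z behind it (hold_point_z is the distance from the TCP to the grasp point, in m); z points along the fingers, y is the direction in which the jaws open and shut (so a half turn about z gives the same grasp; the last joint's range is limited). The gripper opens to 85 mm and grips with 20 to 120 N. Pads are 22 mm wide; open, the fingers measure 114 mm over their backs; the gripper's body (76 mm by 85 mm) begins 54 mm behind the grasp point. The pads swing forward as they close: fully open they stand 13 mm farther back than shut.
Start: joints at [-0.21, 0.158, 1.597, -0, 1.386, -0.21], TCP at [0.575, -0, 0.231] pointing down, gripper open.
Joint ranges: [-2.91, 2.91], [-0.94, 2.29], [0.18, 2.7], [-1.29, 4.43], [0.17, 2.64], [-3, 3]. Speed limits (rad/s): [2.57, 2.57, 3.14, 3.14, 3.14, 3.14].

## Interface

Orientations are given as a unit quaternion [x, y, z, w].
In Python, from workcell import * gives the robot as it stands.
- The arm moves only by the tool drive_tool, never from a script. Its argument "plan" is a list of rows, each an object with "travel": the shift along the world's x, y, z in cm, a list of three; "turn": the turn about the world's z in rad. In form: [{"travel": [x, y, z], "turn": turn}, ...]. A call has 1 to 12 rows; each row shifts and turns the commanded pose from where the row before left it; what a row does not reach is not made up. A row lasts 1/12 s, in which the tool goes at most 41.7 mm and 7.16 degrees, less where a joint would pass 70% of its speed; a pose out of reach is approached as far as the arm can. A call is refused whole if a number of a shift passes 4.17 or a number of a turn 0.125, either way. A call with a gripper value outside its range is refused whole. "grip" is the opening, from 0 (shut) to 1 (fully open), set as the call begins (left out, the last holds). The fingers move at their own pace and stop on an object; the grip force is fixed at half the most. Time passes only in rows, so rows that do not move let the fingers close. It gives the time, the measured TCP pose, the force and the opening at its end, in the units of the state.
- read_state(): the state, without advancing time (a new reading comes with each control period).
- camera(name): name is "scene" or "side" or "wrist"; returns (picture, depth): 420x560x3 uint8, red, green, blue; 420x560 float32, m along the optical axis (not along the pixel's ray), 0 where there is no reading.
- camera_info(name): a dict with "vertical_fov" (degrees; the focal length in pixels is half the picture's height over the tangent of half this angle, whatever the lens; pixels are square), "cx", "cy" (the principal point, pixels), "k1" (the pictures are not rectified: a ray, as slopes to the right and down, at radius r is drawn at 1 + k1 r^2 times it, then the intrinsics apply), "view" (4x4, takes a point from world to camera coordinates). Camera axes: x right, y down, z forward; pixel columns grow to the right and rows downward; lengths in m; the calibration is good to about 2 mm. A picture is of the moment at which its call begins: read the wrist's pose just before it. camera_info takes no time and is no camera call; for the wrist camera it gives the pose at the moment of the call.
- close_job(): hands the job in, once; it reports no verdict.
The state is a dict: "clock": time; "joints": joint angles; "joint_velocities": joint speeds; "joint_efforts": joint torques, N m; "tcp_pos": TCP position; "ee_rot": TCP orientation; "wrist_force": force on the tool from outside, world axes, zero at the start; "wrist_torque": the same for the moment, N m; "gripper_width": opening from 0.0 (shut) to 1.0 (fully open).
Only numpy, scipy, OpenCV 4.12 (cv2) and the standard library are available. Lean on these libraries where they do the work, as an engineer would, in place of code of your own. Each camera call takes 0.05 s, during which the arm holds its last target. There are 200 camera calls.

## Working session

There is one attempt and no reset: what is moved stays moved. The work goes in short steps, Python scripts to look and compute and a tool call to move; the robot and the scene stay as the last step left them, time stands still between calls to the robot, and variables do not carry over. Pictures are saved under pics/ and viewed, about 8 in all and at most 12, crops included, and the job is handed in when it is done.

Besides the shell and the picture viewer there is one more tool, called after "Emit:" as a command line: name --argument value ..., lists and objects as JSON in quotes. drive_tool: Moves the arm, as the interface text tells. Its arguments: {"type":"object","properties":{"plan":{"type":"array"},"grip":{"type":"number"}},"required":["plan"]}

```bash
mkdir -p pics; ls; cat > h.py <<'E'
from workcell import *
import numpy as np, cv2
def intr(i):
    f=210/np.tan(np.radians(i['vertical_fov'])/2)
    return f
def rays(i,u,v):
    f=intr(i); x=(np.asarray(u,float)-i['cx'])/f; y=(np.asarray(v,float)-i['cy'])/f
    xu,yu=x.copy(),y.copy()
    for _ in range(10):
        s=1+i['k1']*(xu**2+yu**2); xu,yu=x/s,y/s
    return xu,yu
def world(i,u,v,d):
    x,y=rays(i,u,v); p=np.stack([x*d,y*d,d,np.ones_like(d)],-1)
    return (p@np.linalg.inv(i['view']).T)[...,:3]
def cloud(i,D):
    v,u=np.mgrid[:D.shape[0],:D.shape[1]]; return world(i,u,v,D.astype(float))
def proj(i,P):
    P=np.atleast_2d(P); c=np.c_[P,np.ones(len(P))]@np.array(i['view']).T
    x,y=c[:,0]/c[:,2],c[:,1]/c[:,2]; s=1+i['k1']*(x*x+y*y); f=intr(i)
    return np.c_[f*x*s+i['cx'],f*y*s+i['cy']]
def shot(n,tag):
    i=camera_info(n); p,d=camera(n)
    np.savez(f'pics/{tag}.npz',p=p,d=d,**{k:i[k] for k in('vertical_fov','cx','cy','k1','view')})
    cv2.imwrite(f'pics/{tag}.png',p[...,::-1]); return i,p,d
def load(tag):
    z=np.load(f'pics/{tag}.npz'); i={k:(z[k] if k=='view' else float(z[k])) for k in('vertical_fov','cx','cy','k1','view')}
    return i,z['p'],z['d']
E
python3 - <<'E'
from h import *
s=read_state(); print(s)
for n in('scene','side','wrist'):
    i,p,d=shot(n,n+'0'); print(n,i)
a=[cv2.resize(cv2.imread(f'pics/{n}0.png'),(400,300)) for n in('scene','side','wrist')]
cv2.imwrite('pics/all0.png',np.vstack([np.hstack(a[:2]),np.hstack([a[2],a[2]*0])]))
E
```

```text
pics
{'clock': 0.0, 'joints': array([-2.10109066e-01,  1.59064513e-01,  1.59824556e+00,  2.50049805e-05,
        1.38620189e+00, -2.10083667e-01]), 'joint_velocities': array([-0.00014081, -0.00049574,  0.00083898,  0.00011142,  0.0006089 ,
        0.00095065]), 'joint_efforts': array([ 1.96016467e-04, -3.96006632e+01, -3.31426942e+01, -2.07608541e-04,
        8.36965773e-03, -3.09808388e-05]), 'tcp_pos': array([5.74394974e-01, 1.10345019e-04, 2.30301543e-01]), 'ee_rot': array([ 7.07117066e-01,  7.07095845e-01, -5.11826726e-04, -8.11862921e-04]), 'wrist_force': array([ 0.28527887, -0.19764143, -0.56626724]), 'wrist_torque': array([ 0.00435674,  0.01834852, -0.05112271]), 'gripper_width': 1.0021405968473596}
scene {'vertical_fov': 55.393803004885264, 'cx': 284.0162952220606, 'cy': 207.93257312595344, 'k1': 0.02041480745322381, 'view': array([[-0.61895008,  0.78530141, -0.01423028,  0.2929761 ],
       [ 0.51667273,  0.39344578, -0.76042732, -0.16427478],
       [-0.5915658 , -0.47801895, -0.64926712,  1.49510628],
       [ 0.        ,  0.        ,  0.        ,  1.        ]])}
side {'vertical_fov': 52.061524340875664, 'cx': 286.19121727281504, 'cy': 209.99186963745163, 'k1': -0.07087867690956512, 'view': array([[ 0.84295163, -0.53770334,  0.01754037, -0.3910442 ],
       [-0.30016509, -0.49712244, -0.81410699,  0.23489573],
       [ 0.44646776,  0.68098781, -0.58044995,  0.96454738],
       [ 0.        ,  0.        ,  0.        ,  1.        ]])}
wrist {'vertical_fov': 71.18617798343539, 'cx': 278.7225322441298, 'cy': 213.37363357603604, 'k1': -0.02714879734401574, 'view': array([[ 9.99998056e-01, -3.96181715e-04, -1.93148852e-03,
        -5.74211393e-01],
       [ 1.25227689e-04, -9.64865236e-01,  2.62745238e-01,
        -3.35794158e-02],
       [-1.96772098e-03, -2.62744969e-01, -9.64863311e-01,
         3.78066511e-01],
       [ 0.00000000e+00,  0.00000000e+00,  0.00000000e+00,
         1.00000000e+00]])}
```

View pics/all0.png

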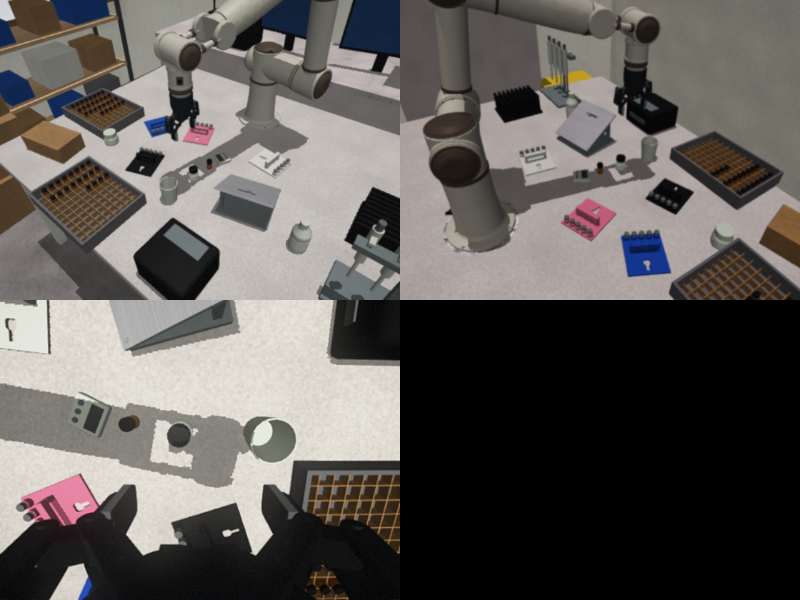

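Candidates for the rack shape, in side-view composite pixels: white (537,160), pink (588,218), blue (645,253) and black (668,195). Black is the one meant. I'll measure it and the panel next.

```bash
cat > m.py <<'E'
from h import *
i,p,d=load('side0'); W=cloud(i,d)
# panel plane: RANSAC-ish on region
u0,v0=259,179
reg=np.zeros(d.shape,bool); reg[130:220,205:310]=1
P=W[reg&(d>0)]; P=P[(P[:,2]>0.035)&(P[:,2]<0.15)]
best=None; rng=np.random.default_rng(0)
for _ in range(500):
    a=P[rng.choice(len(P),3,False)]; n=np.cross(a[1]-a[0],a[2]-a[0]); n/=np.linalg.norm(n)+1e-12; n*=np.sign(n[2])
    if not .8<n[2]<.92: continue
    k=np.abs((P-a[0])@n)<.003
    if best is None or k.sum()>best.sum(): best=k
Q=P[best]; c=Q.mean(0); n=np.linalg.svd(Q-c)[2][2]; n*=np.sign(n[2])
print('panel n',n,'tilt',np.degrees(np.arccos(n[2])),'yaw(upslope)',np.degrees(np.arctan2(-n[1],-n[0])),len(Q))
h=np.array([-n[0],-n[1],0]);h/=np.linalg.norm(h); y=np.cross(n,h); y/=np.linalg.norm(y); x=np.cross(y,n)
# all inlier pixels in whole image near
A=(np.abs((W-c)@n)<.004)&(d>0)&(np.linalg.norm(W-c,axis=-1)<.16)
R=(W[A]-c); s=R@x; t=R@y
print('ext x',np.percentile(s,[.5,99.5]),'y',np.percentile(t,[.5,99.5]))
r=cv2.minAreaRect(np.c_[s,t].astype(np.float32)); print(r)
o=c+x*(np.percentile(s,[.5,99.5]).mean())+y*np.percentile(t,[.5,99.5]).mean(); print('origin',o)
# head: points 9..16mm above plane
H=(W-o)@n; B=(H>.008)&(H<.018)&(d>0)&(np.abs((W-o)@x-.05)<.025)&(np.abs((W-o)@y)<.04)
print('head',B.sum(),np.median((W[B]-o)@x),np.median((W[B]-o)@y), np.median(H[B]))
# rack: dark pixels near
g=p.max(-1); K=(g<70)&(d>0); K[:230]=0;K[320:]=0;K[:,:330]=0;K[:,425:]=0
K&=(W[...,2]<.06)&(W[...,2]>.002)
Z=W[K]; k=Z[:,2]<.012; r=cv2.minAreaRect(Z[k][:,:2].astype(np.float32)); print('rack plate',r,k.sum()); 
k=Z[:,2]>.034; print('bar',k.sum(), cv2.minAreaRect(Z[k][:,:2].astype(np.float32)),Z[k][:,2].max())
a=cv2.resize(p[220:330,310:440],(650,550),interpolation=cv2.INTER_CUBIC)[:,:,::-1]
b=cv2.resize(p[125:225,200:320],(600,500),interpolation=cv2.INTER_CUBIC)[:,:,::-1]
cv2.imwrite('pics/c1.png',np.hstack([cv2.resize(a,(400,338)),cv2.resize(b,(400,338))]))
E
python3 m.py
```

```text
panel n [-0.48235108 -0.11451335  0.86846078] tilt 29.71973809892638 yaw(upslope) 13.355154928853416 2669
ext x [-0.09936013  0.10021814] y [-0.09532007  0.10469077]
((-0.02847803384065628, 0.005227811634540558), (0.20565898716449738, 0.26140114665031433), 89.702392578125)
origin [0.51930811 0.24712589 0.08412725]
head 19 0.04851296301589543 0.008420698174244559 0.012761630881608718
rack plate ((0.6511916518211365, -0.20335426926612854), (0.24938657879829407, 0.12737679481506348), 19.239748001098633) 1199
bar 336 ((0.6663018465042114, -0.20692522823810577), (0.18361762166023254, 0.08670733869075775), 9.556710243225098) 0.05743287213261583
```

View pics/c1.png

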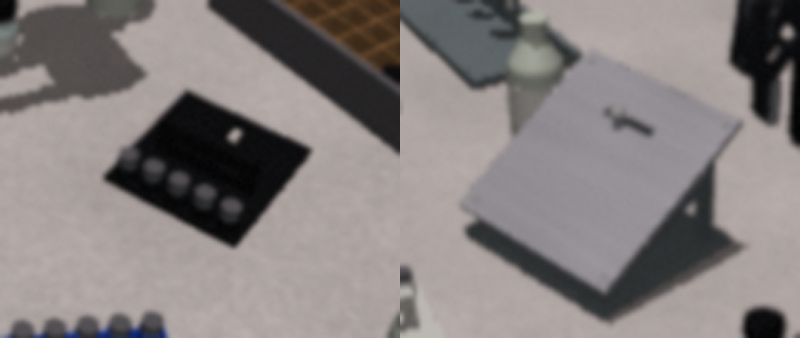

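The crop confirms the black rack: its keyhole is at crop (234,135), with vials at the lower left. The panel's stud head is at about (612,118), left of the middle of the slot.

```bash
python3 - <<'E'
from h import *
i,p,d=load('side0')
c=np.array([(187,91),(310,150),(235,246),(105,180),(234,135)],float)
u=310+c[:,0]*130/400; v=220+c[:,1]*110/338
x,y=rays(i,u,v); R=np.array(i['view'])[:3,:3]; C=-R.T@np.array(i['view'])[:3,3]
D=(R.T@np.c_[x,y,np.ones(5)].T).T
P=C+D*((0.006-C[2])/D[:,2])[:,None]; print(P.round(4))
cen=P[:4].mean(0); f=(P[0]+P[1]-P[2]-P[3])/2; print(cen,f,np.degrees(np.arctan2(f[1],f[0])),np.linalg.norm(f)); f/=np.linalg.norm(f)
print('origin',cen-f*.0085)
for k in (1,2,3): pass
i,p,d=load('wrist0'); print('wcam',-np.array(i['view'])[:3,:3].T@np.array(i['view'])[:3,3])
# everything's heights near the paths: bystander approx
E
```

```text
[[ 0.644  -0.1406  0.006 ]
 [ 0.6816 -0.2521  0.006 ]
 [ 0.5535 -0.2981  0.006 ]
 [ 0.5134 -0.189   0.006 ]
 [ 0.6399 -0.2046  0.006 ]]
[ 0.5981301  -0.21994757  0.006     ] [0.12938226 0.04718034 0.        ] 20.03481335877892 0.1377162026385708
origin [ 0.59014448 -0.22285959  0.006     ]
wcam [0.57495841 0.06670797 0.37249625]
```

Emit:
drive_tool --plan '[{"travel": [0.25, -3.7, 0], "turn": 0.058}, {"travel": [0.25, -3.7, 0], "turn": 0.058}, {"travel": [0.25, -3.7, 0], "turn": 0.058}, {"travel": [0.25, -3.7, 0], "turn": 0.058}, {"travel": [0.25, -3.7, 0], "turn": 0.058}, {"travel": [0.25, -3.7, 0], "turn": 0.059}, {"travel": [0, 0, 0], "turn": 0}, {"travel": [0, 0, 0], "turn": 0}]'

```text
clock: 0.82
tcp_pos: [0.5895, -0.2237, 0.2306]
ee_rot: [0.575, 0.818, 0.0, -0.001]
wrist_force: [-0.3, 0.8, 0.8]
gripper_width: 0.997
```

```bash
python3 - <<'E'
from h import *
s=read_state(); print(s['clock'],s['tcp_pos'],s['ee_rot'],s['wrist_force'])
i,p,d=shot('wrist','wrist1'); W=cloud(i,d)
K=(W[...,2]>.003)&(W[...,2]<.010)&(d>0)&(p.max(-1)<90)&(np.hypot(W[...,0]-.59,W[...,1]+.223)<.12)
r=cv2.minAreaRect(W[K][:,:2].astype(np.float32)); print('plate',r,K.sum())
K=(W[...,2]>.036)&(W[...,2]<.045)&(d>0)&(np.hypot(W[...,0]-.59,W[...,1]+.223)<.06)
r=cv2.minAreaRect(W[K][:,:2].astype(np.float32)); print('bar',r,K.sum(),np.median(W[K][:,2]))
E
```

```text
0.8167 [ 0.58950491 -0.22369325  0.2305557 ] [ 5.75075255e-01  8.18100304e-01  5.68167887e-05 -5.83050166e-04] [-0.2764317   0.76263075  0.79374761]
plate ((0.6015293002128601, -0.21566414833068848), (0.13570310175418854, 0.11983353644609451), 19.249435424804688) 7581
bar ((0.5939955115318298, -0.21829719841480255), (0.013609540648758411, 0.08447837084531784), 19.730424880981445) 880 0.0394144369478249
```

View pics/wrist1.png

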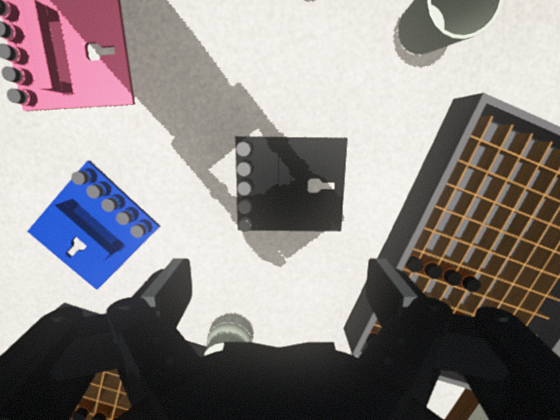

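Emit:
drive_tool --plan '[{"travel": [0.45, 0.54, 0], "turn": -0.008}, {"travel": [0, 0, -3.5], "turn": 0}, {"travel": [0, 0, -3.5], "turn": 0}, {"travel": [0, 0, -3.5], "turn": 0}, {"travel": [0, 0, -3.5], "turn": 0}, {"travel": [0, 0, -3.0], "turn": 0}, {"travel": [0, 0, -2.0], "turn": 0}, {"travel": [0, 0, -1.5], "turn": 0}, {"travel": [0, 0, -0.6], "turn": 0}, {"travel": [0, 0, 0], "turn": 0}]'

```text
clock: 1.7
tcp_pos: [0.5937, -0.2142, 0.0187]
ee_rot: [0.576, 0.817, -0.0, -0.002]
wrist_force: [0.1, 0.3, 0.5]
gripper_width: 0.999
```

Emit:
drive_tool --plan '[{"travel": [0, 0, 0], "turn": 0}, {"travel": [0, 0, 0], "turn": 0}, {"travel": [0, 0, 0], "turn": 0}, {"travel": [0, 0, 0], "turn": 0}, {"travel": [0, 0, 0], "turn": 0}, {"travel": [0, 0, 0], "turn": 0}, {"travel": [0, 0, 0], "turn": 0}, {"travel": [0, 0, 0], "turn": 0}, {"travel": [0, 0, 0], "turn": 0}]' --grip 0.0

```text
clock: 2.45
tcp_pos: [0.5949, -0.217, 0.021]
ee_rot: [0.577, 0.817, -0.0, 0.001]
wrist_force: [-1.8, -1.1, 6.4]
gripper_width: 0.148
```

Emit:
drive_tool --plan '[{"travel": [0, 0, 1], "turn": 0}, {"travel": [0, 0, 2.5], "turn": 0}, {"travel": [0, 0, 3.5], "turn": 0}, {"travel": [0, 0, 4], "turn": 0}, {"travel": [0, 0, 4], "turn": 0}, {"travel": [0, 0, 3], "turn": 0}, {"travel": [0, 0, 1.5], "turn": 0}, {"travel": [0, 0, 0], "turn": 0}, {"travel": [0, 0, 0], "turn": 0}, {"travel": [0, 0, 0], "turn": 0}]'

```text
clock: 3.28
tcp_pos: [0.5932, -0.2158, 0.2126]
ee_rot: [0.577, 0.817, -0.0, -0.002]
wrist_force: [-0.5, 0.2, -2.6]
gripper_width: 0.147
```

```bash
python3 - <<'E'
from h import *
s=read_state(); print(s['clock'],s['tcp_pos'],s['ee_rot'],s['wrist_force'],s['wrist_torque'],s['gripper_width'])
i,p,d=shot('wrist','wrist2')
E
```

```text
3.2833 [ 0.59321323 -0.21584146  0.21263195] [ 5.76893635e-01  8.16816162e-01 -1.39959552e-04 -2.25199434e-03] [-0.53349863  0.22428979 -2.55843884] [ 0.01223257 -0.0033086  -0.03669838] 0.14659294999557204
```

View pics/wrist2.png

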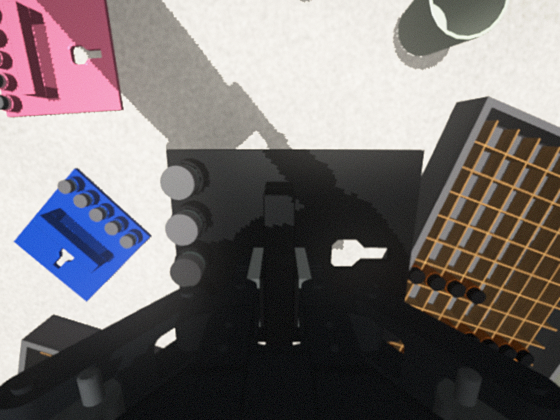

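```bash
python3 - <<'E'
from h import *
i,p,d=load('wrist2'); s=read_state(); W=cloud(i,d); t=s['tcp_pos']
q=s['ee_rot']; yaw=np.arctan2(2*q[0]*q[1],q[1]**2-q[0]**2); print('yaw',np.degrees(yaw))
e1=np.array([np.cos(yaw),np.sin(yaw),0]); e2=np.array([-e1[1],e1[0],0])
def tf(P): return (P-t)@np.c_[e1,e2,[0,0,1]]
def onplane(u,v,z):
    x,y=rays(i,np.array(u,float),np.array(v,float)); R=np.array(i['view'])[:3,:3]; C=-R.T@np.array(i['view'])[:3,3]
    D=np.c_[x,y,np.ones(len(x))]@R; return C+D*((z-C[2])/D[:,2])[:,None]
# plate heights
T=tf(W); pl=T[165:285,315:325]; print('plate z',np.median(pl[...,2])); zz=t[2]+np.median(pl[...,2])
hole=(p.min(-1)>110)&(np.arange(420)[:,None]>225)&(np.arange(420)[:,None]<280)&(np.arange(560)>320)&(np.arange(560)<398)
v,u=np.nonzero(hole); H=tf(onplane(u,v,zz)); print('hole ext e1',H[:,0].min(),H[:,0].max(),'e2',H[:,1].min(),H[:,1].max())
sl=H[H[:,0]>np.percentile(H[:,0],99.5)-.012]; print('slot e2 range',sl[:,1].min(),sl[:,1].max())
print('corners far',tf(onplane([167,422],[150,150],zz)))
# bar/plate direction: far edge angle
E

```

```text
yaw 70.46443854144142
plate z -0.01498316784204709
hole ext e1 0.014216460591789881 0.04143960419012781 e2 -0.048606885986602816 -0.02139328502704571
slot e2 range -0.048606885986602816 -0.02294897885876442
corners far [[ 0.00816566  0.08237103 -0.01498317]
 [ 0.09329628 -0.02240323 -0.01498317]]
```

Emit:
drive_tool --plan '[{"travel": [-0.9, 3.7, 0.8], "turn": -0.011}, {"travel": [-0.9, 3.7, 0.8], "turn": -0.011}, {"travel": [-0.9, 3.7, 0.8], "turn": -0.011}, {"travel": [-0.9, 3.7, 0.8], "turn": -0.011}, {"travel": [-0.9, 3.7, 0.8], "turn": -0.011}, {"travel": [-0.9, 3.7, 0.8], "turn": -0.011}, {"travel": [-0.9, 3.7, 0], "turn": -0.011}, {"travel": [-0.9, 3.7, 0], "turn": -0.011}, {"travel": [0, 1.9, 0], "turn": -0.012}, {"travel": [0, 0, 0], "turn": 0}, {"travel": [0, 0, 0], "turn": 0}, {"travel": [0, 0, 0], "turn": 0}]'

```text
clock: 4.33
tcp_pos: [0.522, 0.0979, 0.2618]
ee_rot: [0.617, 0.787, -0.001, -0.001]
wrist_force: [-0.5, -0.8, -2.4]
gripper_width: 0.149
```

```bash
python3 - <<'E'
from h import *
s=read_state(); print(s['clock'],s['tcp_pos'],s['ee_rot'],s['wrist_force'])
i,p,d=shot('wrist','wrist3')
E
```

```text
4.3333 [0.52195849 0.0978525  0.26179695] [ 0.61697907  0.78697842 -0.00098884 -0.00090378] [-0.45617041 -0.76334559 -2.41023379]
```

View pics/wrist3.png

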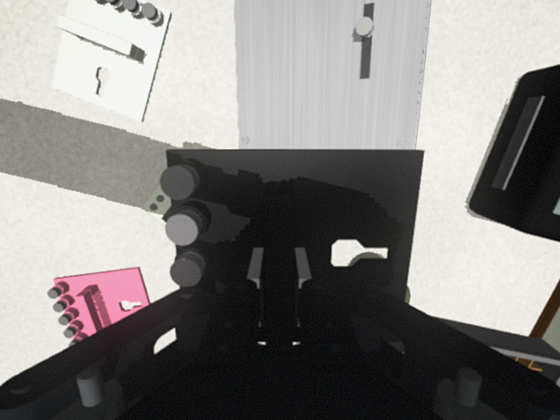

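The stud head is at (364,26) on the slot (rows 2–78), and the held rack's keyhole is at (346,252).

```bash
cat >> h.py <<'E'
def frame(s):
    q=s['ee_rot']; yaw=np.arctan2(q[1]**2-q[0]**2,2*q[0]*q[1])
    e1=np.array([np.cos(yaw),np.sin(yaw),0]); return yaw,np.c_[e1,[-e1[1],e1[0],0],[0,0,1]]
def onplane(i,u,v,z):
    x,y=rays(i,np.array(u,float),np.array(v,float)); R=np.array(i['view'])[:3,:3]; C=-R.T@np.array(i['view'])[:3,3]
    D=np.c_[x,y,np.ones(len(x))]@R; return C+D*((z-C[2])/D[:,2])[:,None]
E
python3 - <<'E'
from h import *
s=read_state(); t=s['tcp_pos']; yaw,F=frame(s); print('yaw',np.degrees(yaw))
i,p,d=load('wrist3'); W=cloud(i,d)
zz=t[2]-.01498; tf=lambda P:(P-t)@F
H=tf(onplane(i,[332,387,346,346,365,365],[252,252,240,266,247,260],zz)); print(H.round(4))
print('far corners',tf(onplane(i,[167,422],[150,150],zz)).round(4))
m=np.zeros(d.shape,bool); m[5:140,250:345]=1; m[85:140,345:410]=1
P=W[m&(d>0)]; c=P.mean(0); n=np.linalg.svd(P-c)[2][2]; n*=np.sign(n[2]); k=np.abs((P-c)@n)<.003; c=P[k].mean(0); n=np.linalg.svd(P[k]-c)[2][2]; n*=np.sign(n[2])
print('n',n,'tilt',np.degrees(np.arccos(n[2])),'yaw',np.degrees(np.arctan2(-n[1],-n[0])))
h=np.array([-n[0],-n[1],0]);h/=np.linalg.norm(h); y=np.cross(n,h); x=np.cross(y,n)
o=np.array([0.51931,0.24713,0.08413]); print('side origin off this plane',(o-c)@n); o=o-((o-c)@n)*n
A=(np.abs((W-c)@n)<.004)&(d>0)&(np.linalg.norm(W-o,axis=-1)<.16); A[145:]=0
print('x ext',np.percentile((W[A]-o)@x,[.3,99.7]),'ymin',np.percentile((W[A]-o)@y,.3))
Hh=(W-o)@n; B=(Hh>.009)&(Hh<.017)&(d>0)&(np.abs((W-o)@x-.05)<.02)&(np.abs((W-o)@y)<.04)
print('head n',B.sum(),((W[B].max(0)+W[B].min(0))/2).round(4),'px',((W[B]-o)@x).min(),((W[B]-o)@x).max(),((W[B]-o)@y).min(),((W[B]-o)@y).max(),np.median(Hh[B]))
np.savez('panel.npz',o=o,x=x,y=y,n=n)
E
```

```text
yaw 13.753727411459119
[[ 0.0306  0.0013 -0.015 ]
 [ 0.0624  0.0013 -0.015 ]
 [ 0.0382  0.0087 -0.015 ]
 [ 0.0392 -0.0075 -0.015 ]
 [ 0.0494  0.0044 -0.015 ]
 [ 0.0501 -0.0037 -0.015 ]]
far corners [[-0.0588  0.0588 -0.015 ]
 [ 0.0754  0.0589 -0.015 ]]
n [-0.48433152 -0.11971893  0.86665469] tilt 29.92781018175674 yaw 13.884281479300311
side origin off this plane 0.0010672820580426637
x ext [-0.08329402  0.08881382] ymin -0.07783285246408064
head n 272 [0.5563 0.2673 0.1209] px 0.039105246996722076 0.052490853639912585 0.003205999022601458 0.015656569079352346 0.012822628639528358
```

Emit:
drive_tool --plan '[{"travel": [-0.1, 3.5, 0], "turn": 0}, {"travel": [-0.1, 3.5, 0], "turn": 0}, {"travel": [-0.1, 3.5, 0], "turn": 0}, {"travel": [-0.1, 3.5, 0], "turn": 0}, {"travel": [0, 2.0, 0], "turn": 0.002}, {"travel": [0, 0, -2], "turn": 0}, {"travel": [0, 0, -1.5], "turn": 0}, {"travel": [0, 0, 0], "turn": 0}, {"travel": [0, 0, 0], "turn": 0}, {"travel": [0, 0, 0], "turn": 0}]'

```text
clock: 5.22
tcp_pos: [0.5193, 0.2576, 0.229]
ee_rot: [0.617, 0.787, 0.0, 0.0]
wrist_force: [0.3, 0.6, -2.2]
gripper_width: 0.145
```

```bash
python3 - <<'E'
from h import *
i,p,d=load('side0'); W=cloud(i,d)
Z=W[127:160,230:252].reshape(-1,3); Z=Z[(Z[:,2]>.04)&(Z[:,2]<.14)]; print('flask',np.median(Z,0),len(Z))
s=read_state(); print(s['clock'],s['tcp_pos'],np.degrees(frame(s)[0]),s['wrist_force'],s['wrist_torque'])
i,p,d=shot('wrist','wrist4'); shot('side','side4')
b=cv2.imread('pics/side4.png')[80:260,160:400]
cv2.imwrite('pics/c4.png',np.hstack([cv2.imread('pics/wrist4.png')[120:320,240:480],cv2.resize(b,(267,200))]).repeat(1,0))
im=cv2.resize(cv2.imread('pics/c4.png'),None,fx=1.55,fy=1.55); cv2.imwrite('pics/c4.png',im)
E
```

```text
flask [0.55489311 0.44496948 0.09182802] 437
5.2167 [0.51926365 0.25755975 0.22902165] 13.836182874116608 [ 0.32408031  0.62059555 -2.20955351] [ 0.0162549  -0.00386183 -0.0168964 ]
```

View pics/c4.png

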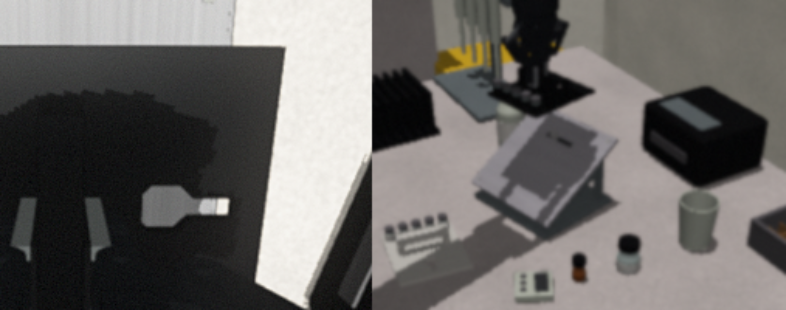

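Emit:
drive_tool --plan '[{"travel": [-0.1, 0.0, -2], "turn": 0}, {"travel": [0, 0, -2], "turn": 0}, {"travel": [0, 0, -1.5], "turn": 0}, {"travel": [0, 0, -1], "turn": 0}, {"travel": [0, 0, -0.5], "turn": 0}, {"travel": [0, 0, -0.2], "turn": 0}, {"travel": [0, 0, -0.2], "turn": 0}, {"travel": [0, 0, 0], "turn": 0}, {"travel": [0, 0, 0], "turn": 0}]'

```text
clock: 6.07
tcp_pos: [0.5181, 0.2585, 0.1553]
ee_rot: [0.616, 0.788, 0.001, 0.001]
wrist_force: [0.1, -0.4, -1.0]
gripper_width: 0.147
```

Emit:
drive_tool --plan '[{"travel": [0, 0, -0.1], "turn": 0}, {"travel": [0, 0, -0.1], "turn": 0}, {"travel": [0, 0, -0.1], "turn": 0}, {"travel": [0, 0, 0], "turn": 0}]'

```text
clock: 6.4
tcp_pos: [0.5174, 0.2584, 0.1511]
ee_rot: [0.616, 0.788, -0.0, -0.0]
wrist_force: [0.2, 0.4, -1.7]
gripper_width: 0.146
```

Emit:
drive_tool --plan '[{"travel": [0, 0, -0.1], "turn": 0}, {"travel": [0, 0, -0.1], "turn": 0}, {"travel": [0, 0, 0], "turn": 0}]'

```text
clock: 6.65
tcp_pos: [0.5175, 0.2584, 0.1493]
ee_rot: [0.616, 0.788, 0.0, 0.0]
wrist_force: [-0.6, -0.4, -0.6]
gripper_width: 0.141
```

Emit:
drive_tool --plan '[{"travel": [0, 0, -0.1], "turn": 0}, {"travel": [0, 0, -0.1], "turn": 0}, {"travel": [0, 0, 0], "turn": 0}]'

```text
clock: 6.9
tcp_pos: [0.5173, 0.2584, 0.1483]
ee_rot: [0.616, 0.788, -0.0, -0.0]
wrist_force: [-5.7, -2.1, 5.6]
gripper_width: 0.147
```

Emit:
drive_tool --plan '[{"travel": [-0.04, -0.01, -0.1], "turn": 0}, {"travel": [0, 0, 0], "turn": 0}]'

```text
clock: 7.07
tcp_pos: [0.5171, 0.2584, 0.1478]
ee_rot: [0.616, 0.788, 0.0, 0.0]
wrist_force: [-7.2, -2.3, 8.6]
gripper_width: 0.147
```

Emit:
drive_tool --plan '[{"travel": [-0.04, -0.01, -0.1], "turn": 0}, {"travel": [0, 0, 0], "turn": 0}]'

```text
clock: 7.23
tcp_pos: [0.517, 0.2583, 0.1473]
ee_rot: [0.616, 0.788, 0.0, 0.0]
wrist_force: [-7.1, -3.5, 11.0]
gripper_width: 0.15
```

Emit:
drive_tool --plan '[{"travel": [-0.04, -0.01, -0.1], "turn": 0}, {"travel": [0, 0, 0], "turn": 0}]'

```text
clock: 7.4
tcp_pos: [0.5168, 0.2583, 0.1468]
ee_rot: [0.616, 0.788, 0.001, 0.001]
wrist_force: [-9.2, -2.3, 12.8]
gripper_width: 0.146
```

Emit:
drive_tool --plan '[{"travel": [-0.02, -0.01, -0.05], "turn": 0}, {"travel": [0, 0, 0], "turn": 0}]'

```text
clock: 7.57
tcp_pos: [0.5168, 0.2582, 0.1466]
ee_rot: [0.616, 0.788, 0.001, 0.001]
wrist_force: [-8.5, -2.6, 12.7]
gripper_width: 0.147
```

Emit:
drive_tool --plan '[{"travel": [0, 0, 0], "turn": 0}, {"travel": [0, 0, 0], "turn": 0}]' --grip 0.12

```text
clock: 7.73
tcp_pos: [0.5168, 0.2583, 0.1467]
ee_rot: [0.616, 0.788, 0.001, 0.001]
wrist_force: [-8.8, -3.2, 13.2]
gripper_width: 0.144
```

Emit:
drive_tool --plan '[{"travel": [0, 0, 0], "turn": 0}, {"travel": [0, 0, 0], "turn": 0}]' --grip 0.14

```text
clock: 7.9
tcp_pos: [0.5168, 0.2583, 0.1467]
ee_rot: [0.616, 0.788, 0.001, 0.001]
wrist_force: [-9.2, -3.5, 12.7]
gripper_width: 0.144
```

Emit:
drive_tool --plan '[{"travel": [0, 0, 0], "turn": 0}, {"travel": [0, 0, 0], "turn": 0}]' --grip 0.15

```text
clock: 8.07
tcp_pos: [0.5166, 0.2582, 0.1461]
ee_rot: [0.616, 0.788, 0.001, 0.001]
wrist_force: [-7.9, -3.2, 10.7]
gripper_width: 0.152
```

Emit:
drive_tool --plan '[{"travel": [0, 0, 0], "turn": 0}, {"travel": [0, 0, 0], "turn": 0}]' --grip 0.155

```text
clock: 8.23
tcp_pos: [0.5164, 0.2581, 0.1457]
ee_rot: [0.616, 0.788, 0.0, 0.0]
wrist_force: [-7.1, -1.4, 6.6]
gripper_width: 0.159
```

Emit:
drive_tool --plan '[{"travel": [0, 0, 0], "turn": 0}, {"travel": [0, 0, 0], "turn": 0}]' --grip 0.16

```text
clock: 8.4
tcp_pos: [0.5162, 0.2581, 0.145]
ee_rot: [0.616, 0.788, 0.0, 0.0]
wrist_force: [-4.7, -1.9, 6.2]
gripper_width: 0.163
```

Emit:
drive_tool --plan '[{"travel": [-0.05, -0.01, -0.15], "turn": 0}, {"travel": [-0.05, -0.01, -0.15], "turn": 0}, {"travel": [0, 0, 0], "turn": 0}]' --grip 0.165

```text
clock: 8.65
tcp_pos: [0.515, 0.2578, 0.1412]
ee_rot: [0.616, 0.788, 0.0, 0.0]
wrist_force: [-4.7, -1.8, 5.5]
gripper_width: 0.171
```

Emit:
drive_tool --plan '[{"travel": [-0.05, -0.01, -0.15], "turn": 0}, {"travel": [-0.05, -0.01, -0.15], "turn": 0}, {"travel": [0, 0, 0], "turn": 0}]' --grip 0.17

```text
clock: 8.9
tcp_pos: [0.5142, 0.2576, 0.1379]
ee_rot: [0.616, 0.788, 0.0, 0.0]
wrist_force: [-3.9, -1.7, 5.9]
gripper_width: 0.169
```

Emit:
drive_tool --plan '[{"travel": [-0.05, -0.01, -0.15], "turn": 0}, {"travel": [-0.05, -0.01, -0.15], "turn": 0}, {"travel": [0, 0, 0], "turn": 0}]' --grip 0.175

```text
clock: 9.15
tcp_pos: [0.5135, 0.2574, 0.1348]
ee_rot: [0.616, 0.788, 0.0, 0.0]
wrist_force: [-2.1, -0.6, 4.7]
gripper_width: 0.173
```

```bash
python3 - <<'E'
from h import *
s=read_state(); print(s['tcp_pos'],s['wrist_force'],s['gripper_width'])
i,p,d=shot('wrist','wrist5'); i2,p2,d2=shot('side','side5')
a=cv2.resize(p[150:310,240:430,::-1],(475,400),interpolation=cv2.INTER_CUBIC); a=np.clip(a.astype(float)*1.6,0,255).astype(np.uint8)
b=cv2.resize(p2[100:240,185:300,::-1],(325,396),interpolation=cv2.INTER_CUBIC); b=cv2.copyMakeBorder(b,0,4,0,0,0)
cv2.imwrite('pics/c5.png',np.hstack([a,b]))
E
```

```text
[0.51346905 0.25744389 0.13477789] [-2.11118674 -0.59680407  4.65735542] 0.1728669341364258
```

View pics/c5.png

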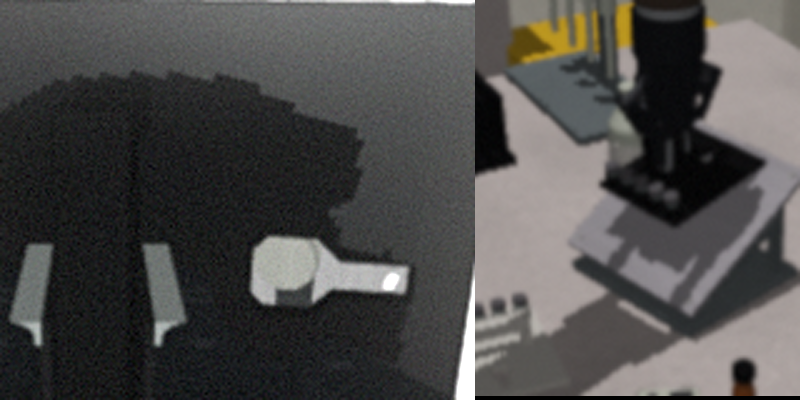

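```bash
python3 - <<'E'
from h import *
i,p,d=load('wrist5'); s=read_state(); t=s['tcp_pos']; F=frame(s)[1]; W=cloud(i,d)
a=np.load('panel.npz'); o,n,x,y=[a[k] for k in('o','n','x','y')]
B=(p.min(-1)>110); m=np.zeros_like(B); m[240:275,335:372]=1; m&=B
T=(W-t)@F
H=(W-o)@n; k=m&(H>.010)&(H<.017); print(k.sum(),np.median(H[k]))
print('head depth-cloud e1',T[k][:,0].min(),T[k][:,0].max(),'e2',T[k][:,1].min(),T[k][:,1].max(),'z',np.median(W[k][:,2]))
print('head center by px', ((onplane(i,[354.8],[255.6],.121)-t)@F))
import math
th=math.radians(9.5)
for v,up in((244.4,6),(272.4,0)):
    # plate z at hole: underside height above TCP
    zb=.1096+.0185-.037*math.sin(th)
    print(v,((onplane(i,[354],[v],zb+up*1e-3)-t)@F))
print(((onplane(i,[340],[258],zb+.006)-t)@F))
E
```

```text
17 0.013216340171258738
head depth-cloud e1 0.037452036290549336 0.048072380592060794 e2 -0.005636778370757597 0.0050812655111551275 z 0.12201677831195268
head center by px [[ 0.04389505 -0.00107404 -0.01403892]]
244.4 [[ 0.0410335   0.00853031 -0.00704568]]
272.4 [[ 0.04389003 -0.0111834  -0.01304568]]
[[ 0.03385923  0.00056051 -0.00704568]]
```

Measured offset of the head centre from the hole centre across the slope is 0.2 mm, and along the slope it is inside the hole. I'll continue the guided tilt.

Emit:
drive_tool --plan '[{"travel": [-0.03, 0, -0.15], "turn": 0}, {"travel": [-0.03, -0.01, -0.15], "turn": 0}, {"travel": [0, 0, 0], "turn": 0}]' --grip 0.18

```text
clock: 9.5
tcp_pos: [0.5128, 0.2573, 0.1316]
ee_rot: [0.616, 0.788, 0.0, 0.0]
wrist_force: [-0.5, -0.1, 4.2]
gripper_width: 0.18
```

Emit:
drive_tool --plan '[{"travel": [-0.03, 0, -0.15], "turn": 0}, {"travel": [-0.03, -0.01, -0.15], "turn": 0}, {"travel": [0, 0, 0], "turn": 0}]' --grip 0.185

```text
clock: 9.75
tcp_pos: [0.5121, 0.2572, 0.1287]
ee_rot: [0.616, 0.788, 0.0, 0.0]
wrist_force: [1.2, 0.5, 4.6]
gripper_width: 0.186
```

Emit:
drive_tool --plan '[{"travel": [-0.02, 0, -0.15], "turn": 0}, {"travel": [-0.02, -0.01, -0.15], "turn": 0}, {"travel": [0, 0, 0], "turn": 0}]' --grip 0.19

```text
clock: 10.0
tcp_pos: [0.5113, 0.2571, 0.1254]
ee_rot: [0.616, 0.788, -0.0, -0.0]
wrist_force: [-0.3, 0.2, 3.3]
gripper_width: 0.19
```

Emit:
drive_tool --plan '[{"travel": [-0.02, 0, -0.15], "turn": 0}, {"travel": [-0.01, 0, -0.15], "turn": 0}, {"travel": [0, 0, 0], "turn": 0}]' --grip 0.196

```text
clock: 10.25
tcp_pos: [0.5109, 0.257, 0.1223]
ee_rot: [0.616, 0.788, -0.0, -0.0]
wrist_force: [0.7, -1.6, 1.9]
gripper_width: 0.198
```

Emit:
drive_tool --plan '[{"travel": [0, 0, -0.15], "turn": 0}, {"travel": [0, 0, -0.15], "turn": 0}, {"travel": [0, 0, 0], "turn": 0}]' --grip 0.201

```text
clock: 10.5
tcp_pos: [0.5106, 0.257, 0.1192]
ee_rot: [0.616, 0.788, -0.001, -0.0]
wrist_force: [-1.1, -1.3, 2.1]
gripper_width: 0.202
```

Emit:
drive_tool --plan '[{"travel": [0, 0, -0.15], "turn": 0}, {"travel": [0, 0, -0.15], "turn": 0}, {"travel": [0, 0, 0], "turn": 0}]' --grip 0.206

```text
clock: 10.75
tcp_pos: [0.5106, 0.2569, 0.1161]
ee_rot: [0.616, 0.788, -0.001, -0.0]
wrist_force: [-2.0, -0.3, 1.3]
gripper_width: 0.207
```

Emit:
drive_tool --plan '[{"travel": [0, 0, -0.15], "turn": 0}, {"travel": [0, 0, -0.15], "turn": 0}, {"travel": [0, 0, 0], "turn": 0}]' --grip 0.211

```text
clock: 11.0
tcp_pos: [0.5106, 0.257, 0.1131]
ee_rot: [0.616, 0.788, -0.001, -0.0]
wrist_force: [-3.3, -0.6, 0.7]
gripper_width: 0.216
```

Emit:
drive_tool --plan '[{"travel": [0.02, 0, -0.15], "turn": 0}, {"travel": [0.02, 0.01, -0.15], "turn": 0}, {"travel": [0, 0, 0], "turn": 0}]' --grip 0.216

```text
clock: 11.25
tcp_pos: [0.5111, 0.2571, 0.1101]
ee_rot: [0.616, 0.788, -0.001, -0.0]
wrist_force: [-3.8, -1.5, 0.3]
gripper_width: 0.214
```

Emit:
drive_tool --plan '[{"travel": [0.02, 0, -0.15], "turn": 0}, {"travel": [0.01, 0, -0.1], "turn": 0}, {"travel": [0, 0, 0], "turn": 0}]' --grip 0.22

```text
clock: 11.5
tcp_pos: [0.5118, 0.2572, 0.108]
ee_rot: [0.616, 0.788, -0.0, -0.0]
wrist_force: [-3.0, 0.3, -0.2]
gripper_width: 0.219
```

```bash
python3 - <<'E'
from h import *
s=read_state(); print(s['tcp_pos'],s['wrist_force'],s['gripper_width'])
i,p,d=shot('wrist','wrist6'); i2,p2,d2=shot('side','side6')
a=cv2.resize(p[150:310,240:430,::-1],(475,400),interpolation=cv2.INTER_CUBIC); a=np.clip(a.astype(float)*1.6,0,255).astype(np.uint8)
b=cv2.resize(p2[100:240,185:300,::-1],(325,396),interpolation=cv2.INTER_CUBIC); b=cv2.copyMakeBorder(b,0,4,0,0,0)
cv2.imwrite('pics/c6.png',np.hstack([a,b]))
a=np.load('panel.npz'); o,n,x,y=[a[k] for k in('o','n','x','y')]
W=cloud(i,d)[155:235,220:400].reshape(-1,3); H=(W-o)@n; X=(W-o)@x; 
k=(H>0)&(H<.025)&(X<.085)
for lo in np.arange(-.06,.085,.02):
    q=k&(X>lo)&(X<lo+.02); print(round(lo+.01,3),q.sum(),np.median(H[q]).round(4) if q.any() else None)
E
```

```text
[0.51182872 0.25719938 0.10802784] [-2.97534834  0.26702737 -0.19993408] 0.2187752046659438
-0.05 0 None
-0.03 1574 0.0152
-0.01 1907 0.0121
0.01 2175 0.0107
0.03 3704 0.0092
0.05 2769 0.0081
0.07 0 None
0.09 0 None
```

View pics/c6.png

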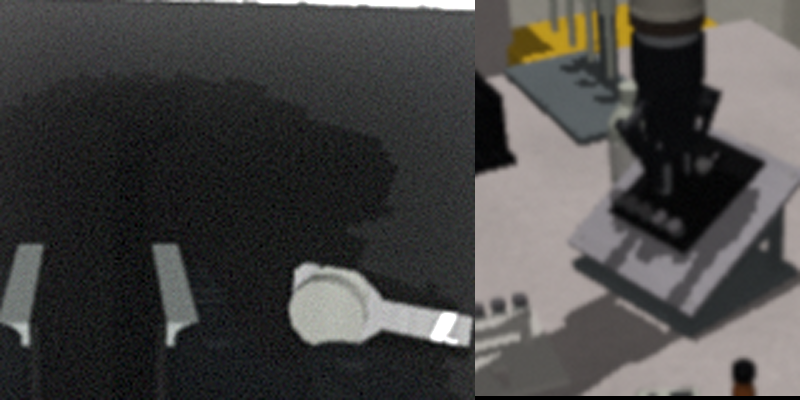

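Emit:
drive_tool --plan '[{"travel": [0.01, 0, -0.1], "turn": 0}, {"travel": [0, 0, -0.1], "turn": 0}, {"travel": [0, 0, 0], "turn": 0}]' --grip 0.226

```text
clock: 11.85
tcp_pos: [0.5125, 0.2572, 0.1063]
ee_rot: [0.616, 0.788, 0.0, 0.0]
wrist_force: [-1.0, 1.2, -0.6]
gripper_width: 0.228
```

Emit:
drive_tool --plan '[{"travel": [0, 0, -0.05], "turn": 0}, {"travel": [0, 0, 0], "turn": 0}, {"travel": [0, 0, 0], "turn": 0}]' --grip 0.232

```text
clock: 12.1
tcp_pos: [0.5125, 0.2573, 0.1062]
ee_rot: [0.616, 0.788, 0.0, 0.0]
wrist_force: [-0.2, 0.5, 1.1]
gripper_width: 0.232
```

Emit:
drive_tool --plan '[{"travel": [0, 0, 0], "turn": 0}, {"travel": [0, 0, 0], "turn": 0}, {"travel": [0, 0, 0], "turn": 0}]' --grip 0.24

```text
clock: 12.35
tcp_pos: [0.5122, 0.2572, 0.1059]
ee_rot: [0.616, 0.788, 0.0, 0.0]
wrist_force: [0.2, 0.4, 1.0]
gripper_width: 0.243
```

```bash
cat > lay.py <<'E'
from h import *
import sys
tag=sys.argv[1]
s=read_state(); print(s['clock'],s['tcp_pos'],s['wrist_force'],s['gripper_width'])
i,p,d=shot('wrist',tag)
a=np.load('panel.npz'); o,n,x,y=[a[k] for k in('o','n','x','y')]
W=cloud(i,d); H=(W-o)@n; X=(W-o)@x; Y=(W-o)@y
m=np.zeros(d.shape,bool); m[150:235,200:430]=1
k=m&(d>0)&(H>-.002)&(H<.02)&(p.max(-1)<90)&(Y>.01)&(Y<.07)
for lo in np.arange(-.06,.09,.02):
    q=k&(X>lo)&(X<lo+.02); print(round(lo+.01,3),q.sum(),np.median(H[q]).round(4) if q.sum()>20 else None)
q=k&(H<.012); print('rack x max',np.percentile(X[q],99.5),'y max',np.percentile(Y[q],99.5))
A=np.c_[X[q],Y[q],np.ones(q.sum())]; c=np.linalg.lstsq(A,H[q],rcond=None)[0]; print('slopes',c)
E
python3 lay.py wrist7
```

```text
12.35 [0.51217049 0.25719883 0.1059337 ] [0.18770519 0.38346939 0.95219505] 0.24289294728768243
-0.05 13 None
-0.03 2086 0.0083
-0.01 1759 0.006
0.01 2385 0.0061
0.03 3792 0.006
0.05 4358 0.006
0.07 733 0.0061
0.09 0 None
rack x max 0.06348399777969144 y max 0.06057332719527994
slopes [-0.00581601 -0.00400725  0.00645643]
```

Now the rack lies flat: its top face is 6.0 mm above the panel all along and the head is through the hole. Next I slide it down the slope.

Emit:
drive_tool --plan '[{"travel": [-0.126, -0.031, -0.075], "turn": 0}, {"travel": [-0.126, -0.031, -0.075], "turn": 0}, {"travel": [-0.126, -0.031, -0.075], "turn": 0}, {"travel": [0, 0, 0], "turn": 0}]'

```text
clock: 12.73
tcp_pos: [0.5077, 0.2562, 0.1032]
ee_rot: [0.616, 0.788, -0.0, -0.0]
wrist_force: [0.1, -0.4, -0.4]
gripper_width: 0.235
```

Emit:
drive_tool --plan '[{"travel": [-0.126, -0.031, -0.075], "turn": 0}, {"travel": [-0.126, -0.031, -0.075], "turn": 0}, {"travel": [-0.126, -0.031, -0.075], "turn": 0}, {"travel": [0, 0, 0], "turn": 0}]'

```text
clock: 13.07
tcp_pos: [0.504, 0.2552, 0.101]
ee_rot: [0.616, 0.788, -0.0, -0.0]
wrist_force: [-0.4, 0.3, 0.3]
gripper_width: 0.236
```

```bash
python3 lay.py wrist8
```

```text
13.0667 [0.50399422 0.25522246 0.10101695] [-0.35725349  0.34825135  0.33455062] 0.2363148700140368
-0.05 254 0.0061
-0.03 2839 0.0065
-0.01 1350 0.006
0.01 3408 0.0061
0.03 4016 0.006
0.05 3336 0.006
0.07 0 None
0.09 0 None
rack x max 0.055017896237200645 y max 0.06060452094306242
slopes [-0.00626983 -0.00338899  0.00637089]
```

Emit:
drive_tool --plan '[{"travel": [-0.126, -0.031, -0.075], "turn": 0}, {"travel": [-0.126, -0.031, -0.075], "turn": 0}, {"travel": [-0.126, -0.031, -0.075], "turn": 0}, {"travel": [-0.126, -0.031, -0.075], "turn": 0}, {"travel": [0, 0, 0], "turn": 0}]'

```text
clock: 13.53
tcp_pos: [0.499, 0.254, 0.0981]
ee_rot: [0.616, 0.788, -0.0, -0.0]
wrist_force: [0.5, 0.7, -0.1]
gripper_width: 0.241
```

Emit:
drive_tool --plan '[{"travel": [-0.126, -0.031, -0.075], "turn": 0}, {"travel": [-0.126, -0.031, -0.075], "turn": 0}, {"travel": [-0.126, -0.031, -0.075], "turn": 0}, {"travel": [0, 0, 0], "turn": 0}]'

```text
clock: 13.87
tcp_pos: [0.4951, 0.2531, 0.0958]
ee_rot: [0.616, 0.788, -0.0, -0.0]
wrist_force: [-0.5, -0.1, -0.9]
gripper_width: 0.241
```

```bash
python3 lay.py wrist9; python3 - <<'E'
from h import *
i,p,d=load('wrist9'); i2,p2,d2=shot('side','side9')
a=cv2.resize(p[140:320,230:444,::-1],(475,400),interpolation=cv2.INTER_CUBIC); a=np.clip(a.astype(float)*1.6,0,255).astype(np.uint8)
b=cv2.resize(p2[100:240,185:300,::-1],(325,396),interpolation=cv2.INTER_CUBIC); b=cv2.copyMakeBorder(b,0,4,0,0,0)
cv2.imwrite('pics/c9.png',np.hstack([a,b]))
E
```

```text
13.8667 [0.495138   0.253081   0.09576208] [-0.48184497 -0.09523461 -0.93661951] 0.24084290025152166
-0.05 1654 0.0093
-0.03 2057 0.0061
-0.01 2170 0.0061
0.01 3726 0.006
0.03 4290 0.006
0.05 1312 0.006
0.07 0 None
0.09 0 None
rack x max 0.04592456082785867 y max 0.0606231784435305
slopes [-0.0065586  -0.00353178  0.00630731]
```

View pics/c9.png

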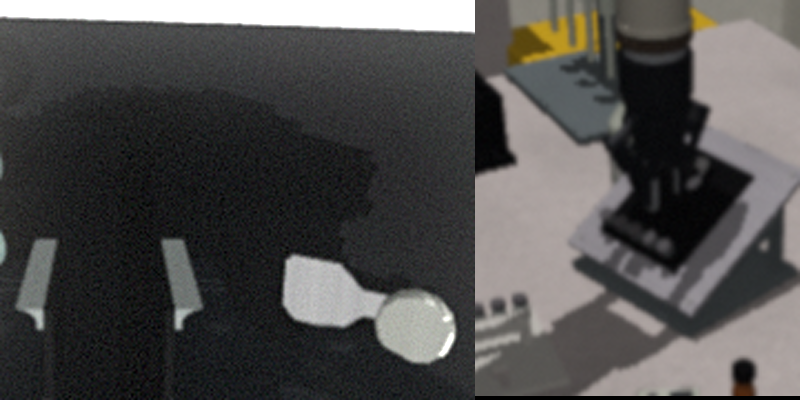

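Emit:
drive_tool --plan '[{"travel": [-0.084, -0.021, -0.05], "turn": 0}, {"travel": [-0.084, -0.021, -0.05], "turn": 0}, {"travel": [0, 0, 0], "turn": 0}]'

```text
clock: 14.22
tcp_pos: [0.4939, 0.2527, 0.095]
ee_rot: [0.616, 0.788, 0.0, 0.0]
wrist_force: [-0.3, -0.2, 0.9]
gripper_width: 0.24
```

Emit:
drive_tool --plan '[{"travel": [-0.084, -0.021, -0.05], "turn": 0}, {"travel": [0, 0, 0], "turn": 0}]'

```text
clock: 14.38
tcp_pos: [0.4931, 0.2525, 0.0946]
ee_rot: [0.616, 0.788, 0.0, 0.0]
wrist_force: [0.7, -0.2, 0.2]
gripper_width: 0.238
```

Emit:
drive_tool --plan '[{"travel": [-0.084, -0.021, -0.05], "turn": 0}, {"travel": [0, 0, 0], "turn": 0}]'

```text
clock: 14.55
tcp_pos: [0.4929, 0.2524, 0.0945]
ee_rot: [0.616, 0.788, 0.001, 0.001]
wrist_force: [1.6, 0.3, 0.6]
gripper_width: 0.239
```

Emit:
drive_tool --plan '[{"travel": [-0.084, -0.021, -0.05], "turn": 0}, {"travel": [0, 0, 0], "turn": 0}]'

```text
clock: 14.72
tcp_pos: [0.4927, 0.2524, 0.0944]
ee_rot: [0.616, 0.788, 0.001, 0.001]
wrist_force: [5.0, 1.7, 1.0]
gripper_width: 0.241
```

Emit:
drive_tool --plan '[{"travel": [-0.084, -0.021, -0.05], "turn": 0}, {"travel": [0, 0, 0], "turn": 0}]'

```text
clock: 14.88
tcp_pos: [0.4926, 0.2524, 0.0944]
ee_rot: [0.616, 0.788, 0.002, 0.002]
wrist_force: [5.8, 1.5, 2.2]
gripper_width: 0.237
```

```bash
python3 lay.py wrist10
```

```text
14.8833 [0.49256162 0.25235353 0.09435405] [5.83518844 1.502364   2.1894713 ] 0.2374593461912517
-0.05 2087 0.0083
-0.03 1799 0.006
-0.01 2389 0.0061
0.01 3800 0.006
0.03 4358 0.006
0.05 710 0.0061
0.07 0 None
0.09 0 None
rack x max 0.04334638337014214 y max 0.06058766005461114
slopes [-0.00592962 -0.00334553  0.00630941]
```

Emit:
drive_tool --plan '[{"travel": [0.1, 0.025, 0.05], "turn": 0}, {"travel": [0.1, 0.025, 0.05], "turn": 0}, {"travel": [0.1, 0.025, 0.05], "turn": 0}, {"travel": [0, 0, 0], "turn": 0}, {"travel": [0, 0, 0], "turn": 0}]' --grip 0.27

```text
clock: 15.35
tcp_pos: [0.4929, 0.2525, 0.094]
ee_rot: [0.616, 0.788, -0.001, -0.001]
wrist_force: [-0.1, 0.3, 0.1]
gripper_width: 0.268
```

Emit:
drive_tool --plan '[{"travel": [0, 0, 0.2], "turn": 0}, {"travel": [0, 0, 0.3], "turn": 0}, {"travel": [0, 0, 0.3], "turn": 0}, {"travel": [0, 0, 0], "turn": 0}]'

```text
clock: 15.68
tcp_pos: [0.4941, 0.2528, 0.1035]
ee_rot: [0.616, 0.788, 0.001, 0.0]
wrist_force: [0.3, 0.5, 0.3]
gripper_width: 0.268
```

Contact-free. I lift clear and check.

Emit:
drive_tool --plan '[{"travel": [0, 0, 1], "turn": 0}, {"travel": [0, 0, 1.5], "turn": 0}, {"travel": [0, 0, 3], "turn": 0}, {"travel": [0, 0, 3], "turn": 0}, {"travel": [0, 0, 2], "turn": 0}, {"travel": [0, -1, 1], "turn": 0}, {"travel": [0, 0, 0], "turn": 0}, {"travel": [0, 0, 0], "turn": 0}, {"travel": [0, 0, 0], "turn": 0}]'

```text
clock: 16.43
tcp_pos: [0.4926, 0.2421, 0.2157]
ee_rot: [0.616, 0.787, -0.001, -0.001]
wrist_force: [-0.7, 0.5, -0.6]
gripper_width: 0.265
```

```bash
python3 - <<'E'
from h import *
s=read_state(); print(s['clock'],s['tcp_pos'],s['wrist_force'],s['joint_velocities'].round(3))
i,p,d=shot('wrist','wrist11'); W=cloud(i,d)
a=np.load('panel.npz'); o,n,x,y=[a[k] for k in('o','n','x','y')]
H=(W-o)@n; X=(W-o)@x; Y=(W-o)@y
k=(d>0)&(abs(H-.006)<.004)&(abs(X)<.12)&(abs(Y)<.12)&(p.max(-1)<90); r=cv2.minAreaRect(np.c_[X[k],Y[k]].astype(np.float32)); print('plate',r,k.sum())
A=np.c_[X[k],Y[k],np.ones(k.sum())]; print('plane',np.linalg.lstsq(A,H[k],rcond=None)[0])
k=(d>0)&(abs(H-.039)<.004)&(abs(X)<.06)&(abs(Y)<.08); print('bar',cv2.minAreaRect(np.c_[X[k],Y[k]].astype(np.float32)),k.sum())
k=(d>0)&(abs(H-.013)<.002)&(abs(X-.05)<.02)&(abs(Y-.01)<.02)&(p.min(-1)>100); print('head',k.sum(),X[k].min(),X[k].max(),Y[k].min(),Y[k].max())
j,p2,d2=shot('side','side11'); cv2.imwrite('pics/c11.png',cv2.resize(np.hstack([p[...,::-1],p2[...,::-1]]),(800,300)))
E
```

```text
16.4333 [0.49255526 0.24213269 0.21569657] [-0.72058353  0.50434896 -0.58760342] [ 0.006  0.013  0.007  0.001  0.001 -0.   ]
plate ((-0.0010461993515491486, 0.008306533098220825), (0.10401035845279694, 0.11967191845178604), 89.95636749267578) 12593
plane [-0.00302186 -0.00050444  0.00611132]
bar ((-0.007826141081750393, 0.008889390155673027), (0.07437754422426224, 0.012975865043699741), 89.36398315429688) 1609
head 245 0.0395017174696981 0.05188687007439675 0.0037603064870642714 0.016040705113877667
```

View pics/c11.png

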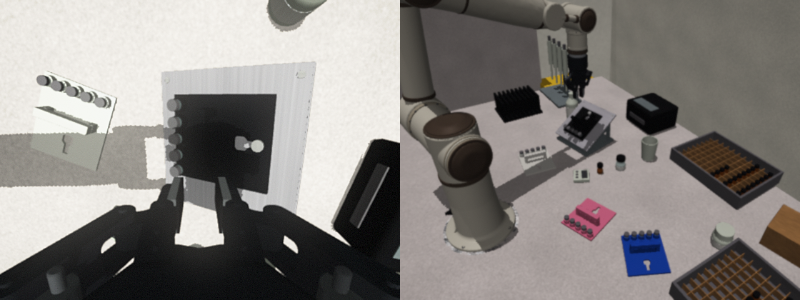

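The fitted numbers look short because my across-slope axis vector was 0.866 long instead of 1. Corrected, the plate measures 138 × 120 mm and the bar-to-stud distance is 61.8 mm against a nominal 62. The rack is fully hung, flat and square, so I hand in.

```bash
python3 -c "
from workcell import *
print(close_job())"
```

```text
the job is handed in; nothing more can be done
None
```

The black rack is hung on the stand and the job is handed in at about 16.5 s of the 72 s; the interface gives no verdict.

**How it was done:** The tool can only turn about the vertical, so I gripped the rack level by its handle. I set its upper edge gently on the panel, about 18 N at most by the wrist force. Then I widened the jaws in small steps while lowering, so the rack tilted to 30° with the stud's head entering the large hole. It lay flat, I slid it down the slope until it met the stud at about 6 N, then opened the jaws a little and lifted clear.

**Last checks:**
- **Stud in the slot:** the handle-to-stud distance measured 61.8 mm against a nominal 62 mm, so the rack origin is about 12 mm down the slope.
- **Flat and square:** the upper face stands 6.1 mm off the panel (nominal 6), with a slope under 0.004 rad and under 0.01 rad out of square.
- **Gripper and bystanders:** the gripper is clear with wrist force near zero. I saw no bystander moved in the last pictures, but did not measure them.

**Disagreements:**
- My in-plane panel axes were wrongly scaled by 0.866, so earlier printed along- and across-slope values were short. The numbers above are corrected.
- Using the panel centre found from the side camera instead of the stud, the origin comes out at −9.7 mm instead of −12 mm. Both are within the allowed −18 to −7.5 mm.

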